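# Set and lock the length stop of a cutting guide

## Task

Push the sliding stop of the cutting guide along its rail to the red mark, until it clicks into the notch there, and then press its black flip lever all the way down to lock it. Use only the tips or outside of the shut fingers: do not grip or straddle the stop, and leave the things standing around where they are.

Things in the scene. Friction and masses are not known exactly. Their poses are not given: they have to be found in the camera images.
- guide: cutting guide, fixed to the table: pale board 180 (its x) x 340 (its y) x 15 mm high, with a steel rail along its y, the rail's centre line 66 mm from the board's centre on the +x side, far from the robot. Origin: centre of the underside. Its +y is the way the stop slides from its start (to the robot's left). Three 12 mm wide notches cross the rail's top, at y = -20, 20 and 60 mm; the stop seats in each with its pointer in line with the coloured mark on the board's near edge
- stop (a joint): travel of the sliding stop towards the guide's +y, m: 0 at the right end, 0.19 at the left; seated in the notches at 0.075, 0.115, 0.155. Starts at 0 to 0.03; slides both ways with 1.5 N of friction. Within about 5 mm of a notch a sprung ball pulls it in: it leaps ahead of the finger and the pushing force dips to nothing; to leave or pass a notch takes about 8 N
- stop_pointer (a point): tip of the small black nose at the near end of the stop's plate, 20 mm above the table, in the plate's mid-plane; axes as the guide's
- stop_face (a point): centre of the free part of the right (-y) face of the stop's aluminium plate, 42 mm above the table: the place to push. The plate is 10 mm thick along the rail, reaches from 30 mm nearer the robot than this point to 75 mm behind it, and from 20 to 65 mm above the table. Its left face is the same, for pushing back. The dark carriage on the rail behind it is 60 (across) x 50 (along the rail) mm, and its top is 66 mm above the table
- lock_lever (a joint): angle of the flip lever on top of the carriage, rad: 0 to 0.2 at the start (raised about 50 degrees, leaning towards the robot), 0.9 fully down (lying level over the carriage). It swings across the rail about a pin 92 mm from the board's centre line, 72 mm above the table; it stays where it is left, and takes about 2 N at its pad
- lever_pad (a point): middle of the top of the lever's black pad (30 mm long, 16 mm wide), 45 mm from the pin; about 111 mm above the table when raised fully, 78 mm when down, moving 21 mm towards the robot on the way
- mark_red: red mark, a flat tile 22 (across) x 8 (along the rail) x 1 mm on the board's near edge at one of the three notches (which one varies). Origin: its centre, in the plane and on the line along which the pointer's tip travels, so that the pointer stands over it when the stop is seated
- mark_yellow: yellow mark, like the red one, at another notch
- mark_blue: blue mark, like the red one, at the third notch
- tub: white lidded deli tub, 116 mm across, 76 mm high, on the right; a bystander. Origin: centre of its underside
- spice: spice jar with green cap, 42 mm across, 99 mm high, on the right; a bystander. Origin: centre of its underside
- cup: cream ribbed ramekin, 68 mm across, 37 mm high, near the left edge; a bystander. Origin: centre of its underside
- salt: salt mill with grey cap, 44 mm across, 90 mm high, on the left; a bystander. Origin: centre of its underside
- timer: wind-up kitchen timer, 62 mm across, 44 mm high, behind the guide; a bystander. Origin: centre of its underside
- tin: short food tin, 75 mm across, 58 mm high, behind the guide; a bystander. Origin: centre of its underside

How it is judged (in metres and radians):
On the way, in this order (a step that is already met when the one before it is completed fails the run):
1. the stop is seated in the notch at the red mark, with the lever still raised (horizontal distance between stop_pointer and mark_red below 0.0025 m and value of joint lock_lever below 0.45 rad), for 0.3 s.
2. the lever is pressed fully down, with the stop still at the red mark (horizontal distance between stop_pointer and mark_red below 0.0025 m and value of joint lock_lever above 0.82 rad), for 0.2 s.
At the end, for the whole second after the job is handed in: The stop rests in the notch at the red mark (pointer within 2.5 mm of the mark's centre, measured level) and the lever is fully down (over 0.82 of 0.9 rad) (all of step 2 and velocity of joint stop between -0.005 and 0.005 m/s); the robot touches nothing.
It fails at once if the fingers straddle or pinch the stop (the point between them is inside it) (y of the grasp point in the frame of stop_pointer between -0.008 and 0.008 m and z of the grasp point in the frame of stop_pointer below 0.055 m and x of the grasp point in the frame of stop_pointer between -0.01 and 0.19 m).
It fails at once if a thing standing around is moved more than 20 mm (distance of any of tub, spice, cup, salt, timer, tin from where it was at the start of the episode above 0.02 m).
It also fails if it takes over 51 s, if anything falls off the work surface, if the arm or the gripper's body presses on something with over 40 N, if the wrist force passes 120 N, or if a joint passes its speed limit or range.

## Robot

A 6-joint arm with a two-finger parallel gripper is mounted at the origin on a cart in front of the work surface, level with it; the furniture and walls round the work are solid. World frame = base frame: x ahead of the robot, y to its left, z up, the work surface at z = 0. Lengths are in m, angles in degrees, forces in N, time in s.
With the tool pointing down it reaches from about 0.35 to 0.875 m from the base axis. Payload 4.2 kg.
Tool frame: the origin (TCP) lies at the very end of the fingers, on their centre line; the grasp point (between the pads) lies 19 mm behind it; z points along the fingers, y is the line along which they close (so a half turn about z gives the same grasp; the last joint's range is limited). The gripper opens to 87 mm and grips with 3 to 60 N. Pads are 19 mm wide; open, the fingers measure 117 mm over their backs; the gripper's body (75 mm by 190 mm) begins 51 mm behind the grasp point.
Start: joints at [-55.027, 22.042, 0.453, 0, -68.411, -14.817], TCP at [0.215, -0.587, 0.223] pointing down, gripper open.
Joint ranges: [-179.83, 179.83], [-69.29, 118.12], [-61.27, 80.66], [-181.25, 117.63], [-171.15, -9.14], [-177.46, 177.46]. Speed limits (degrees/s): [159.86, 159.86, 180, 180, 180, 180].

## Interface

Orientations are given as a 3x3 rotation matrix whose columns are the frame's x, y, z axes.
In Python, from station import sense, cams, r gives the robot as it stands. The module is installed in compiled form; this text tells all that it offers.
- The arm moves only by the tool step_arm, never from a script. Its argument "targets" is text: rows parted by semicolons, each of 4 numbers parted by spaces: the shift along the tool's x, y, z in cm, then the turn about the tool's z in degrees. In form: x y z turn; .... A call has 1 to 12 rows; each row shifts and turns the commanded pose from where the row before left it, along the tool's axes as they then stand; what a row does not reach is not made up. A row lasts 1/12 s, in which the tool goes at most 41.7 mm and 7.16 degrees, less where a joint would pass 70% of its speed; a pose out of reach is approached as far as the arm can. A call with a gripper value outside its range is refused whole. "claw" is the finger opening in cm, from 0 to 8.7, set as the call begins (left out, the last holds). The fingers move at their own pace and stop on an object; the grip force is fixed at half the most. Time passes only in rows, so rows that do not move let the fingers close. It gives the time, the measured TCP pose, the force, the opening and the grip force at its end, in the units of the state.
- sense(): the state, without advancing time (a new reading comes with each control period).
- cams.capture(name): name is "side" or "top"; returns a dict with "frame" (420x560x3 uint8, blue, green, red), "vertical_fov" (degrees; the focal length in pixels is half the picture's height over the tangent of half this angle, whatever the lens; pixels are square), "cx", "cy" (the principal point, pixels), "eye" and "rotation" of the camera in the world. Camera axes: x right, y down, z forward; pixel columns grow to the right and rows downward; lengths in m; the calibration is good to about 2 mm. A picture is of the moment at which its call begins. There is no depth.
- r.finish_job(): hands the job in; it is judged then, once.
The state is a dict: "time_s": time; "joints": joint angles; "joint_velocities": joint speeds; "effort": joint torques, N m; "tcp_pos": TCP position; "ee_rot": TCP orientation; "wrist_force": force on the tool from outside, world axes, zero at the start; "moment": the same for the moment, N m; "gripper_width": opening from 0.0 (shut) to 1.0 (fully open); "gripper_force": force on a finger pad.
Only numpy, scipy, OpenCV 4.12 (cv2) and the standard library are available. Lean on these libraries where they do the work, as an engineer would, in place of code of your own. Each camera call takes 0.05 s, during which the arm holds its last target. There are 200 camera calls.

## Working session

There is one attempt and no reset: what is moved stays moved. The work goes in short steps, Python scripts to look and compute and a tool call to move; the robot and the scene stay as the last step left them, time stands still between calls to the robot, and variables do not carry over. Pictures are saved under pics/ and viewed, at most 10 in all, crops included, and the job is handed in when it is done.

Besides the shell and the picture viewer there is one more tool, called after "Request:" as name(argument=value, ...), one argument or row to a line, values as JSON. step_arm: Moves the arm, as the interface text tells. Its arguments: {"type":"object","properties":{"targets":{"type":"string"},"claw":{"type":"number"}},"required":["targets"]}

```bash
mkdir -p pics; cat > h.py <<'E'
import numpy as np, cv2
from station import sense, cams, r
def cap(n,f):
    c=cams.capture(n); cv2.imwrite('pics/'+f+'.png',c['frame']); np.save('pics/'+f+'.npy',c,allow_pickle=True); return c
def load(f): return np.load('pics/'+f+'.npy',allow_pickle=True).item()
def ray(c,u,v):
    f=210/np.tan(np.radians(c['vertical_fov'])/2)
    d=np.array(c['rotation'])@np.array([(u-c['cx'])/f,(v-c['cy'])/f,1]); return np.array(c['eye']),d
def plane(c,u,v,z):
    e,d=ray(c,u,v); return e+d*(z-e[2])/d[2]
def two(c1,p1,c2,p2):
    e1,d1=ray(c1,*p1);e2,d2=ray(c2,*p2)
    s=np.linalg.lstsq(np.stack([d1,-d2],1),e2-e1,rcond=None)[0]
    a,b=e1+d1*s[0],e2+d2*s[1]; return (a+b)/2,np.linalg.norm(a-b)
def proj(c,p):
    f=210/np.tan(np.radians(c['vertical_fov'])/2)
    q=np.array(c['rotation']).T@(np.array(p)-c['eye']); return q[:2]/q[2]*f+[c['cx'],c['cy']]
E
python3 - <<'E'
from h import *
a=cap('top','t0');b=cap('side','s0')
for c in(a,b): print(c['eye'],c['rotation'],c['vertical_fov'],c['cx'],c['cy'])
s=sense();print(s['tcp_pos'],s['ee_rot'],s['wrist_force'],s['gripper_width'],s['time_s'])
E
```

```text
[ 0.31391201 -0.00484776  1.44014297] [[-0.04201089 -0.9773303   0.20751039]
 [-0.99910963  0.04190021 -0.00493056]
 [-0.00387594 -0.20753277 -0.97822039]] 44.79134816980353 281.2172041452736 213.99377526032367
[0.40788387 1.08083158 0.75368391] [[-0.98748902 -0.08075054  0.13544292]
 [-0.15767863  0.49640716 -0.85364945]
 [ 0.00169782 -0.86432591 -0.50292926]] 49.0071786744083 278.8452830116933 207.4001241127721
[ 0.21517935 -0.58620653  0.22155475] [[-9.38820551e-01 -3.44405735e-01 -8.13644805e-04]
 [-3.44406671e-01  9.38818756e-01  1.84091753e-03]
 [ 1.29842449e-04  2.00851591e-03 -9.99997975e-01]] [-0.47263487  0.75667538  0.55170221] 0.9963329097371622 0.1
```

View pics/t0.png

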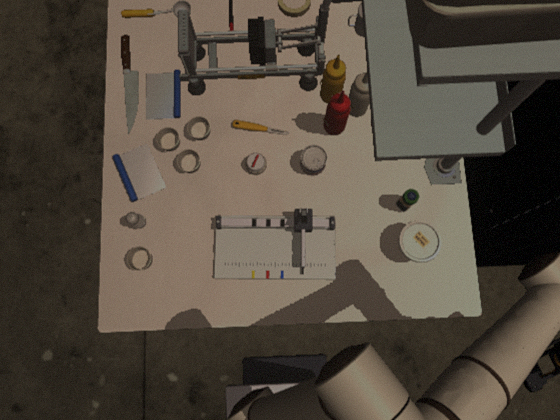

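View pics/s0.png

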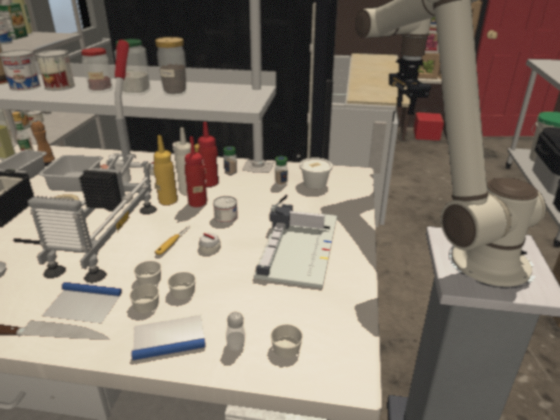

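The top view shows the board at about (214–336, 215–279), with yellow, red and blue marks near (253,274), (268,275) and (282,275). The stop plate is at u≈300 and the tub at (419,241). I'll measure these more precisely.

```bash
python3 - <<'E'
from h import *
c=load('t0');im=c['frame'];h=cv2.cvtColor(im,cv2.COLOR_BGR2HSV)
def cen(lo,hi,box):
    x0,y0,x1,y1=box;m=cv2.inRange(h,np.array(lo),np.array(hi))[y0:y1,x0:x1]
    v,u=np.nonzero(m);return u.mean()+x0,v.mean()+y0,len(u)
box=(240,266,296,282)
P={}
for n,lo,hi in(('y',(18,120,60),(35,255,255)),('r',(0,120,60),(10,255,255)),('b',(100,110,40),(130,255,255))):
    u,v,k=cen(lo,hi,box);P[n]=plane(c,u,v,.0155);print(n,u,v,k,P[n])
# board contour
m=((h[...,2]>0)).astype(np.uint8)
for n,p,z in(('boardTL',(214,215),.015),('BL',(214,279),.015),('BR',(336,279),.015),('TR',(336,216),.015),('tub',(419,241),.076),('spice',(411,196),.099)): print(n,plane(c,*p,z))
cv2.imwrite('pics/z.png',cv2.convertScaleAbs(cv2.resize(im[200:290,205:345],(784,504),interpolation=cv2.INTER_CUBIC),alpha=1.4))
E
```

```text
y 252.95454545454547 274.1818181818182 22 [0.44807643 0.07391974 0.0155    ]
r 267.04347826086956 274.3478260869565 23 [0.44595047 0.0346795  0.0155    ]
b 281.5 274.0 14 [ 0.44520912 -0.00563102  0.0155    ]
boardTL [0.62152169 0.18009918 0.015     ]
BL [0.43934442 0.18276695 0.015     ]
BR [ 0.42496825 -0.15654859  0.015     ]
TR [ 0.60367798 -0.16805923  0.015     ]
tub [ 0.51277407 -0.38069872  0.076     ]
spice [ 0.63312151 -0.36481451  0.099     ]
```

View pics/z.png

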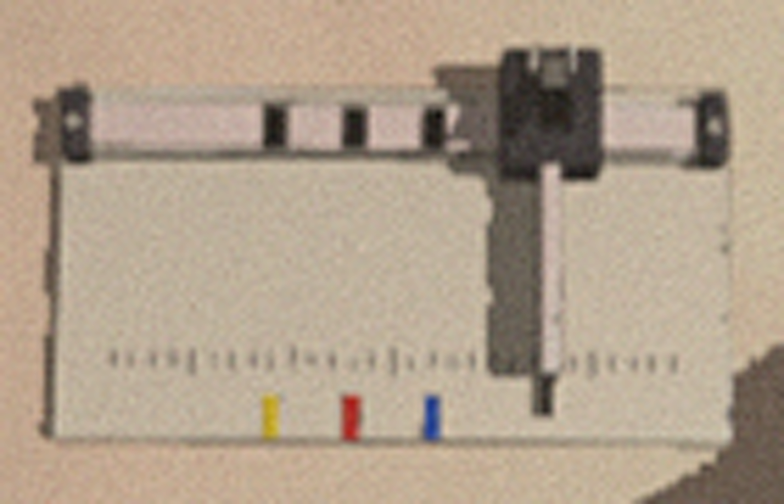

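The crop shows the pointer tip at about (301.8, 273.6) in the full image and the plate top at u 301–306, v 229–267. The red mark is the middle notch and the posts are at the rail ends. Next I'll build the guide frame and the waypoints.

```bash
python3 - <<'E'
from h import *
c=load('t0');P=lambda x,y,z: plane(c,205+x/5.6-.4,200+y/5.6-.4,z)
red=P(351,417,.0155);ye=P(271,417,.0155);bl=P(432,418,.0155)
print(red,ye,bl)
for n,a,b in(('edge near',P(50,438,.015),P(728,441,.015)),('posts',P(75,122,.035),P(713,125,.035)),('marks',ye,bl),('notch',P(275,126,.03),P(433,126,.03))):
    d=a-b;print(n,a,b,np.degrees(np.arctan2(-d[0],d[1])),np.hypot(d[0],d[1]))
g=np.radians(-2.6);gy=np.array([-np.sin(g),np.cos(g),0]);gx=np.array([gy[1],-gy[0],0])
print('pointer',P(542,412,.02),'plate near',P(551,375,.065),'plate far',P(553,165,.065),'right edge',P(564,270,.065),'left',P(540,270,.065))
for n,p in (('ptr',P(542,412,.02)),('plate near',P(551,375,.065)),('plate far',P(553,165,.065)),('R',P(564,270,.065)),('carr',P(551,115,.066))): print(n,(p-red)@gx,(p-red)@gy)
s=load('s0')
for z in (.0155,): print(proj(s,red))
print(proj(s,P(551,375,.065)))
cv2.imwrite('pics/zs.png',cv2.resize(s['frame'][195:295,245:345],(600,600),interpolation=cv2.INTER_CUBIC))
E
```

```text
[0.4467106  0.03399591 0.0155    ] [0.44839864 0.073803   0.0155    ] [ 0.44450578 -0.00627902  0.0155    ]
edge near [0.4426892 0.1840318 0.015    ] [ 0.42693038 -0.15277309  0.015     ] -2.678868695857417 0.33717336411431553
posts [0.59837364 0.16655114 0.035     ] [ 0.58314774 -0.15323813  0.035     ] -2.725925184956818 0.3201515328932753
marks [0.44839864 0.073803   0.0155    ] [ 0.44450578 -0.00627902  0.0155    ] -2.7830094005463684 0.08017658284858263
notch [0.5930229  0.06652893 0.03      ] [ 0.58962027 -0.01295745  0.03      ] -2.4512084226889 0.07955917002095952
pointer [ 0.44474746 -0.06095555  0.02      ] plate near [ 0.45818721 -0.06440421  0.065     ] plate far [ 0.56083538 -0.07061244  0.065     ] right edge [ 0.50886833 -0.07330618  0.065     ] left [ 0.50936442 -0.06166251  0.065     ]
ptr 0.0023461603255135704 -0.09494277015130756
plate near 0.01592851634230373 -0.09777820908336184
plate far 0.11875264163427075 -0.09932361987880067
R 0.06696127996256529 -0.10437196633819923
carr 0.14350357459076687 -0.09844341744880512
[324.35748946 249.20159023]
[323.7601311  215.25270255]
```

View pics/zs.png

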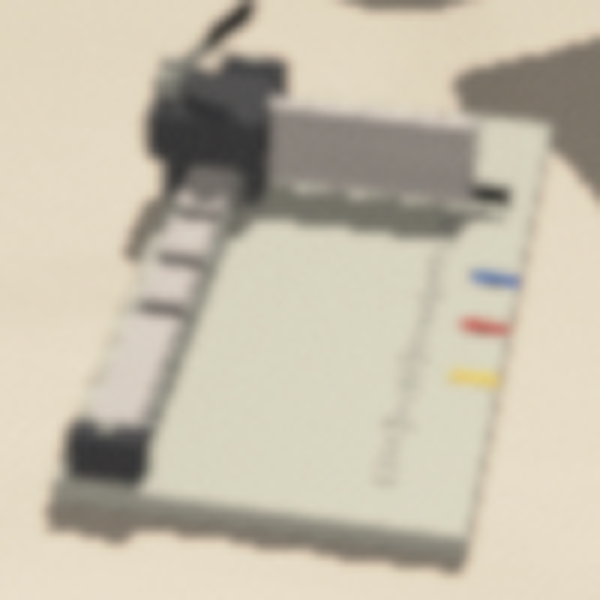

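Yaw is about −2.7° and the stop has to travel about 96 mm, past the blue notch. First I'll align the tool's y with the rail, shut the fingers, and go above the right side of the plate.

Request:
step_arm(
  targets="0 0 0 5.7; 0 0 0 5.7; 0 0 0 5.7; 0 0 0 5.7; -0.6 1.2 0 0; -1.2 2.4 0 0; -1.2 2.4 0 0; -1.2 2.4 0 0; -1.2 2.4 0 0; -1.2 2.4 0 0; -1.2 2.4 0 0; -1.2 2.4 0 0",
  claw=0,
)

```text
time_s: 1.1
tcp_pos: [0.3139, -0.409, 0.2223]
ee_rot: [[-0.999, 0.044, -0.0], [0.044, 0.999, 0.001], [0.0, 0.001, -1.0]]
wrist_force: [1.4, 0.1, 0.3]
gripper_width: 0.174
gripper_force: 0.0
```

Request:
step_arm(
  targets="-1.2 2.4 0 0; -1.2 2.4 0 0; -1.2 2.4 0 0; -1.2 2.4 0 0; -1.2 2.4 0 0; -1.2 2.4 0 0; -1.2 2.4 0 0; -1.2 2.4 0 0; -1.2 2.4 0 0; -1.2 2.4 0 0; -1.2 2.4 0 0; 0 0 0 0",
)

```text
time_s: 2.1
tcp_pos: [0.459, -0.1501, 0.2224]
ee_rot: [[-0.999, 0.04, 0.001], [0.04, 0.999, 0.001], [-0.001, 0.001, -1.0]]
wrist_force: [-0.3, -0.5, 0.0]
gripper_width: 0.003
gripper_force: 0.0
```

```bash
cat > g.py <<'E'
from h import *
g=np.radians(-2.7);gy=np.array([-np.sin(g),np.cos(g),0]);gx=np.array([gy[1],-gy[0],0]);red=np.array([.4467,.0340,.0155])
def st():
    s=sense();p=np.array(s['tcp_pos']);R=np.array(s['ee_rot'])
    print('t',round(s['time_s'],2),'mm gx,gy,z',np.round(1e3*np.array([(p-red)@gx,(p-red)@gy,p[2]]),1),'yaw err',round(np.degrees(np.arctan2(R[:,1]@gx,R[:,1]@gy)),2),'F',np.round(s['wrist_force'],1),'w',round(s['gripper_width'],3))
if __name__=='__main__': st()
E
python3 g.py
```

```text
t 2.1 mm gx,gy,z [  21.  -183.4  222.4] yaw err -0.41 F [-0.3 -0.5  0. ] w 0.003
```

Request:
step_arm(
  targets="-1.2 2.1 0 0; -1.2 2.1 0 0; 0 0 2 0; 0 0 2 0; 0 0 2 0; 0 0 2 0; 0 0 2 0; 0 0 2 0; 0 0 2 0; 0 0 2 0; 0 0 2 0; 0 0 0 0.4",
)

```text
time_s: 3.1
tcp_pos: [0.48, -0.1126, 0.0392]
ee_rot: [[-0.999, 0.053, -0.008], [0.053, 0.999, 0.0], [0.008, -0.0, -1.0]]
wrist_force: [-0.7, 1.2, -0.7]
gripper_width: 0.007
gripper_force: 0.0
```

```bash
python3 - <<'E'
from g import *
st();c=cap('top','t1');d=cap('side','s1')
a=cv2.resize(c['frame'][190:290,215:355],(800,571),interpolation=cv2.INTER_CUBIC)[:,:400*2]
b=cv2.resize(d['frame'][165:305,235:355],(490,571),interpolation=cv2.INTER_CUBIC)
cv2.imwrite('pics/c1.png',cv2.resize(np.hstack([a,b]),(800,354)))
E
```

```text
t 3.1 mm gx,gy,z [  40.1 -144.9   39.2] yaw err 0.34 F [-0.7  1.2 -0.7] w 0.007
```

View pics/c1.png

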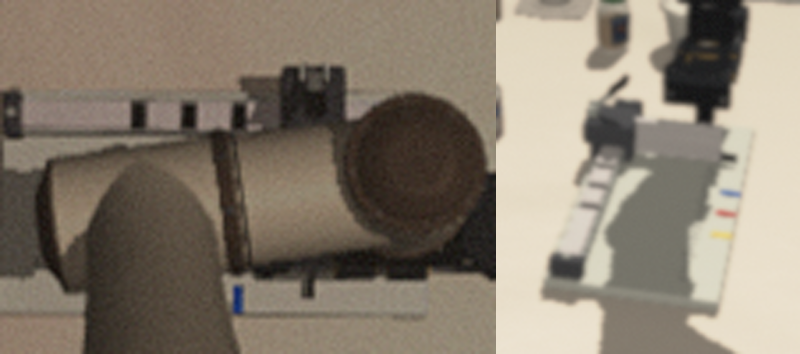

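The fingers stand just right of the plate, with nothing in the way, and the lever is still raised. I'll push towards the blue notch.

Request:
step_arm(
  targets="0 0.6 0 0; 0 0.6 0 0; 0 0.6 0 0; 0 0.4 0 0; 0 0.4 0 0; 0 0.4 0 0; 0 0.4 0 0; 0 0.4 0 0; 0 0.4 0 0; 0 0.4 0 0; 0 0.4 0 0; 0 0 0 0",
)

```text
time_s: 4.2
tcp_pos: [0.4863, -0.0619, 0.0425]
ee_rot: [[-0.999, 0.053, 0.0], [0.053, 0.999, 0.0], [-0.0, 0.0, -1.0]]
wrist_force: [-0.3, -0.2, 0.7]
gripper_width: 0.006
gripper_force: 0.1
```

```bash
cat > p.py <<'E'
from g import *
st();d=cap('side','sx');f=d['frame'].astype(int)
import sys
# pointer: dark pixels searched along the pointer line (gx 0, z .02)
for y in range(-110,60,2):
    q=red+gx*.004+gy*y*1e-3; q[2]=.022
    u,v=proj(d,q).round().astype(int); w=f[v,u].sum()
    if w<250: print(y,w,end='; ')
E
python3 p.py
```

```text
t 4.2 mm gx,gy,z [ 44.1 -93.9  42.5] yaw err 0.32 F [-0.3 -0.2  0.7] w 0.006
-80 233;
```

```bash
cat > p.py <<'E'
from g import *
def ptr(d):
    f=cv2.cvtColor(d['frame'],cv2.COLOR_BGR2GRAY).astype(np.float32)
    ys=np.arange(-115,60,.5);pr=[]
    for y in ys:
        q=[proj(d,red+gx*x+gy*y*1e-3+[0,0,.0065]) for x in(.001,.003,.005)]
        q=np.array(q,np.float32); pr.append(cv2.remap(f,q[:,:1].copy(),q[:,1:].copy(),cv2.INTER_LINEAR).mean())
    pr=np.array(pr);i=pr.argmin();lo=pr[max(0,i-12):i+13];w=np.clip(np.median(pr)-lo-30,0,None);return (w*ys[max(0,i-12):i+13]).sum()/w.sum(),pr.min(),np.median(pr)
def go(n):
    st();d=cap('side',n);print('ptr mm',ptr(d),'tcp-ptr above')
if __name__=='__main__':
    for n in('s0','s1','sx'):print(n,ptr(load(n)))
E
python3 p.py
```

```text
s0 (np.float64(-104.25250539508617), np.float32(85.351234), np.float32(203.35043))
s1 (np.float64(-104.25324801422595), np.float32(86.995445), np.float32(207.04199))
sx (np.float64(-84.04396979632277), np.float32(90.24186), np.float32(203.92383))
```

Request:
step_arm(
  targets="0 0.4 0 0; 0 0.4 0 0; 0 0.4 0 0; 0 0.4 0 0; 0 0.4 0 0; 0 0.4 0 0; 0 0.3 0 0; 0 0.3 0 0; 0 0.3 0 0; 0 0 0 0",
)

```text
time_s: 5.08
tcp_pos: [0.4881, -0.0289, 0.0426]
ee_rot: [[-0.999, 0.053, 0.0], [0.053, 0.999, 0.001], [-0.0, 0.001, -1.0]]
wrist_force: [-0.7, -0.1, 0.0]
gripper_width: 0.007
gripper_force: 0.0
```

```bash
python3 -c "
from p import *
go('s2')"
```

```text
t 5.08 mm gx,gy,z [ 44.3 -60.8  42.6] yaw err 0.31 F [-0.7 -0.1  0. ] w 0.007
ptr mm (np.float64(-51.23579616697988), np.float32(86.92871), np.float32(210.65186)) tcp-ptr above
```

Request:
step_arm(
  targets="0 0.2 0 0; 0 0.2 0 0",
)

```text
time_s: 5.3
tcp_pos: [0.4882, -0.0255, 0.0426]
ee_rot: [[-0.999, 0.053, 0.0], [0.053, 0.999, 0.0], [-0.0, 0.0, -1.0]]
wrist_force: [-1.0, -0.4, -0.5]
gripper_width: 0.009
gripper_force: 0.0
```

Request:
step_arm(
  targets="0 0.2 0 0; 0 0.2 0 0",
)

```text
time_s: 5.47
tcp_pos: [0.4883, -0.0218, 0.0426]
ee_rot: [[-0.999, 0.053, -0.0], [0.053, 0.999, -0.0], [0.0, -0.0, -1.0]]
wrist_force: [0.9, -6.4, -0.7]
gripper_width: 0.007
gripper_force: 3.1
```

```bash
python3 -c "
from p import *
go('s3')"
```

```text
t 5.47 mm gx,gy,z [ 44.2 -53.7  42.6] yaw err 0.33 F [ 0.9 -6.4 -0.7] w 0.007
ptr mm (np.float64(-41.11142046886531), np.float32(70.993164), np.float32(211.70248)) tcp-ptr above
```

Request:
step_arm(
  targets="0 0.2 0 0; 0 0.2 0 0",
)

```text
time_s: 5.68
tcp_pos: [0.4885, -0.0187, 0.0426]
ee_rot: [[-0.999, 0.053, -0.001], [0.053, 0.999, -0.001], [0.001, -0.001, -1.0]]
wrist_force: [1.1, -5.5, 0.2]
gripper_width: 0.006
gripper_force: 3.0
```

Request:
step_arm(
  targets="0 0.2 0 0; 0 0.2 0 0",
)

```text
time_s: 5.85
tcp_pos: [0.4888, -0.0141, 0.0426]
ee_rot: [[-0.999, 0.054, -0.0], [0.054, 0.999, -0.0], [0.0, -0.0, -1.0]]
wrist_force: [1.1, -2.6, -0.0]
gripper_width: 0.001
gripper_force: 1.3
```

```bash
python3 -c "
from p import *
go('s4')"
```

```text
t 5.85 mm gx,gy,z [ 44.3 -46.   42.6] yaw err 0.37 F [ 1.1 -2.6 -0. ] w 0.001
ptr mm (np.float64(-35.72318705634699), np.float32(73.42904), np.float32(211.1595)) tcp-ptr above
```

The force rise and fall show the stop has passed blue. I'll continue gently to red.

Request:
step_arm(
  targets="0 0.3 0 0; 0 0.3 0 0; 0 0.3 0 0; 0 0.3 0 0; 0 0.3 0 0; 0 0.3 0 0; 0 0.2 0 0; 0 0 0 0",
)

```text
time_s: 6.57
tcp_pos: [0.4899, 0.0069, 0.0425]
ee_rot: [[-0.999, 0.053, 0.0], [0.053, 0.999, 0.0], [-0.0, 0.0, -1.0]]
wrist_force: [-0.5, 0.1, 0.1]
gripper_width: 0.007
gripper_force: 0.1
```

```bash
python3 -c "
from p import *
go('s5')"
```

```text
t 6.57 mm gx,gy,z [ 44.4 -25.   42.5] yaw err 0.32 F [-0.5  0.1  0.1] w 0.007
ptr mm (np.float64(-15.995983565457717), np.float32(84.192055), np.float32(213.53906)) tcp-ptr above
```

Request:
step_arm(
  targets="0 0.15 0 0; 0 0.15 0 0",
)

```text
time_s: 6.78
tcp_pos: [0.49, 0.0093, 0.0425]
ee_rot: [[-0.999, 0.053, -0.0], [0.053, 0.999, -0.0], [0.0, -0.0, -1.0]]
wrist_force: [0.7, -1.8, 0.4]
gripper_width: 0.008
gripper_force: 1.0
```

```bash
python3 -c "
from p import *
go('s6')"
```

```text
t 6.78 mm gx,gy,z [ 44.4 -22.7  42.5] yaw err 0.35 F [ 0.7 -1.8  0.4] w 0.008
ptr mm (np.float64(-14.756106044768064), np.float32(85.94141), np.float32(213.30322)) tcp-ptr above
```

Request:
step_arm(
  targets="0 0.1 0 0; 0 0.1 0 0",
)

```text
time_s: 7.0
tcp_pos: [0.4901, 0.0114, 0.0425]
ee_rot: [[-0.999, 0.053, 0.0], [0.053, 0.999, 0.0], [0.0, 0.0, -1.0]]
wrist_force: [0.5, -0.5, 0.3]
gripper_width: 0.006
gripper_force: 0.1
```

```bash
python3 -c "
from p import *
go('s7')"
```

```text
t 7.0 mm gx,gy,z [ 44.4 -20.5  42.5] yaw err 0.36 F [ 0.5 -0.5  0.3] w 0.006
ptr mm (np.float64(-10.745197975510559), np.float32(86.11035), np.float32(213.44792)) tcp-ptr above
```

Request:
step_arm(
  targets="0 0.1 0 0; 0 0.1 0 0",
)

```text
time_s: 7.22
tcp_pos: [0.4903, 0.0135, 0.0426]
ee_rot: [[-0.999, 0.053, 0.0], [0.053, 0.999, 0.0], [-0.0, 0.0, -1.0]]
wrist_force: [-0.8, 0.0, -0.4]
gripper_width: 0.009
gripper_force: 0.0
```

```bash
python3 -c "
from p import *
go('s8')"
```

```text
t 7.22 mm gx,gy,z [ 44.5 -18.4  42.6] yaw err 0.35 F [-0.8  0.  -0.4] w 0.009
ptr mm (np.float64(-4.155175069161546), np.float32(72.308266), np.float32(213.49463)) tcp-ptr above
```

The stop leapt about 4 mm ahead of the finger and the force dropped to zero, so it looks seated. I'll back off, rise, and move over the lever, checking with the camera before pressing.

Request:
step_arm(
  targets="0 0 0 0; 0 -0.5 0 0; 0 -1 0 0; 0 -1 0 0; 0 -0.5 0 0; 0 0 -2 0; 0 0 -3 0; 0 0 -3 0; 0 0 -3 0; 0 0 -2 0; 0 0 0 0",
)

```text
time_s: 8.18
tcp_pos: [0.4914, -0.017, 0.1774]
ee_rot: [[-0.999, 0.053, 0.01], [0.053, 0.999, 0.002], [-0.01, 0.002, -1.0]]
wrist_force: [0.5, 0.9, 0.3]
gripper_width: 0.002
gripper_force: 0.0
```

```bash
python3 - <<'E'
from p import *
go('s9');c=cap('top','t9');d=load('s9')
a=cv2.resize(c['frame'][195:285,210:340],(800,554),interpolation=cv2.INTER_CUBIC)
b=cv2.resize(d['frame'][175:295,245:345],(462,554),interpolation=cv2.INTER_CUBIC)
cv2.imwrite('pics/c2.png',cv2.resize(np.hstack([a,b]),(800,351)))
for n,x,z in(('ptr',0,.02),('pad',.147,.111),('tip',.137,.122)): 
    q=red+gx*x;q[2]=z;print(n,proj(d,q),proj(c,q))
E
```

```text
t 8.18 mm gx,gy,z [ 47.1 -48.9 177.4] yaw err 0.34 F [0.5 0.9 0.3] w 0.002
ptr mm (np.float64(-4.570526744334833), np.float32(70.998375), np.float32(211.2884)) tcp-ptr above
ptr [324.44525264 247.86404629] [267.22765022 273.91887154]
pad [272.10128808 213.82589735] [266.77387615 215.45442256]
tip [275.70416938 210.71922168] [266.60059195 218.30930356]
```

View pics/c2.png

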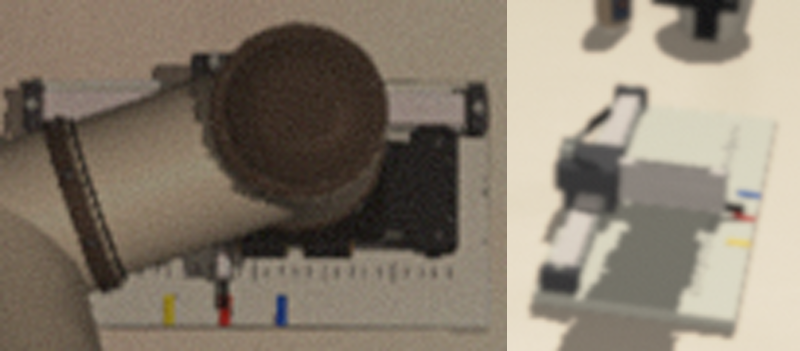

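The pointer stands over the red mark in both views and the lever is still raised. I'll move over the lever.

Request:
step_arm(
  targets="-1 0.6 0 0; -1.5 0.8 0 0; -1.5 0.8 0 0; -1.5 0.8 0 0; -1.5 0.8 0 0; -1.5 0.8 0 0; -0.2 0.3 0 0; 0 0 1.2 0; 0 0 1.2 0; 0 0 1.2 0; 0 0 0.6 0; 0 0 0 0",
)

```text
time_s: 9.28
tcp_pos: [0.5764, 0.0272, 0.1278]
ee_rot: [[-0.999, 0.054, -0.006], [0.054, 0.999, -0.001], [0.005, -0.002, -1.0]]
wrist_force: [-0.0, -1.0, -0.1]
gripper_width: 0.01
gripper_force: 0.0
```

```bash
python3 - <<'E'
from p import *
go('s10');d=load('s10')
cv2.imwrite('pics/c3.png',cv2.resize(d['frame'][175:275,245:345],(600,600),interpolation=cv2.INTER_CUBIC))
E
```

```text
t 9.28 mm gx,gy,z [129.9  -0.7 127.8] yaw err 0.37 F [-0.  -1.  -0.1] w 0.01
ptr mm (np.float64(-4.567450534332492), np.float32(69.14974), np.float32(206.31607)) tcp-ptr above
```

View pics/c3.png

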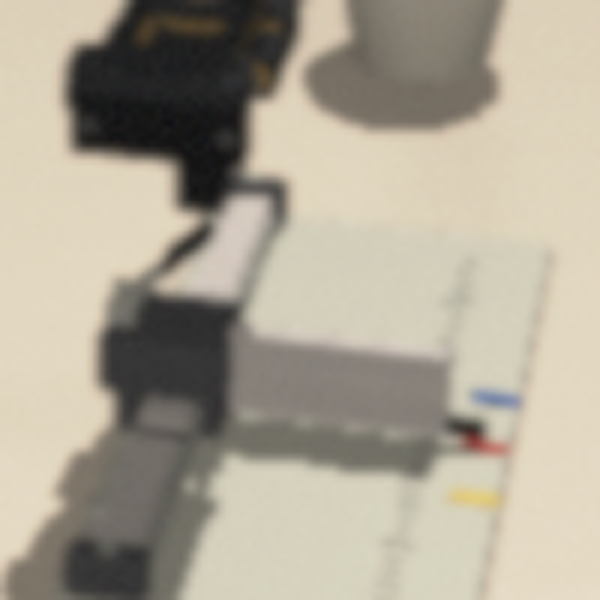

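The fingertips at (200,205) are right above the raised lever's tip. I'll press down.

Request:
step_arm(
  targets="0 0 0.4 0; 0 0 0.4 0; 0 0 0.4 0; 0 0 0.4 0; 0 0 0.4 0; 0 0 0.4 0; 0 0 0.4 0; 0 0 0.4 0; 0 0 0.4 0; 0 0 0.4 0; 0 0 0 0",
)

```text
time_s: 10.25
tcp_pos: [0.5777, 0.0276, 0.0894]
ee_rot: [[-0.999, 0.053, -0.001], [0.053, 0.999, -0.0], [0.001, -0.0, -1.0]]
wrist_force: [0.4, -0.1, -0.9]
gripper_width: 0.004
gripper_force: 0.1
```

Request:
step_arm(
  targets="0 0 0.2 0; 0 0 0.2 0; 0 0 0.1 0",
)

```text
time_s: 10.5
tcp_pos: [0.5779, 0.0276, 0.0853]
ee_rot: [[-0.999, 0.053, -0.001], [0.053, 0.999, -0.0], [0.001, -0.0, -1.0]]
wrist_force: [-0.5, 0.4, 1.1]
gripper_width: 0.002
gripper_force: 0.6
```

Request:
step_arm(
  targets="0 0 0.1 0; 0 0 0.1 0",
)

```text
time_s: 10.67
tcp_pos: [0.578, 0.0276, 0.0835]
ee_rot: [[-0.999, 0.053, -0.0], [0.053, 0.999, -0.0], [0.0, -0.0, -1.0]]
wrist_force: [-0.9, 0.4, 1.5]
gripper_width: 0.005
gripper_force: 0.6
```

```bash
python3 -c "
from p import *
go('s11')"
```

```text
t 10.67 mm gx,gy,z [131.5  -0.2  83.5] yaw err 0.35 F [-0.9  0.4  1.5] w 0.005
ptr mm (np.float64(-4.1499755219421965), np.float32(70.18099), np.float32(207.63997)) tcp-ptr above
```

Request:
step_arm(
  targets="0 0 0.15 0; 0 0 0.15 0; 0 0 0 0",
)

```text
time_s: 10.97
tcp_pos: [0.578, 0.0276, 0.0802]
ee_rot: [[-0.999, 0.053, -0.0], [0.053, 0.999, 0.0], [0.0, 0.0, -1.0]]
wrist_force: [-0.1, 0.5, 0.6]
gripper_width: 0.006
gripper_force: 0.2
```

Request:
step_arm(
  targets="0 0 0.1 0; 0 0 0.1 0; 0 0 0 0",
)

```text
time_s: 11.22
tcp_pos: [0.578, 0.0276, 0.0783]
ee_rot: [[-0.999, 0.053, -0.0], [0.053, 0.999, 0.0], [0.0, -0.0, -1.0]]
wrist_force: [0.9, -0.5, 0.4]
gripper_width: 0.007
gripper_force: 0.0
```

Request:
step_arm(
  targets="0 0 0.1 0; 0 0 0.1 0; 0 0 0 0",
)

```text
time_s: 11.47
tcp_pos: [0.5782, 0.0276, 0.0777]
ee_rot: [[-0.999, 0.053, 0.0], [0.053, 0.999, -0.0], [-0.0, -0.0, -1.0]]
wrist_force: [-3.3, 0.2, 6.4]
gripper_width: 0.004
gripper_force: 3.5
```

Request:
step_arm(
  targets="0 0 0.1 0; 0 0 0 0; 0 0 0 0; 0 0 0 0",
)

```text
time_s: 11.8
tcp_pos: [0.5783, 0.0276, 0.0776]
ee_rot: [[-0.999, 0.052, 0.001], [0.052, 0.999, -0.0], [-0.001, -0.0, -1.0]]
wrist_force: [-4.6, 0.6, 11.4]
gripper_width: 0.002
gripper_force: 5.6
```

Request:
step_arm(
  targets="0 0 -0.4 0; 0 0 -1 0; 0 0 -2 0; 0 0 -3 0; 0 0 -3 0; 0 -2 -2 0; 0 -3 0 0; 0 -3 0 0; 0 -3 0 0; 0 -3 0 0; 0 -2 0 0; 0 0 0 0",
)

```text
time_s: 12.8
tcp_pos: [0.5692, -0.1354, 0.1898]
ee_rot: [[-0.998, 0.057, 0.0], [0.057, 0.998, -0.001], [-0.0, -0.0, -1.0]]
wrist_force: [0.5, 0.2, -0.4]
gripper_width: 0.004
gripper_force: 0.0
```

```bash
python3 - <<'E'
from p import *
go('s12');d=load('s12');c=cap('top','t12')
a=cv2.resize(c['frame'][195:285,210:340],(800,554),interpolation=cv2.INTER_CUBIC)
b=cv2.resize(d['frame'][175:295,245:345],(462,554),interpolation=cv2.INTER_CUBIC)
cv2.imwrite('pics/c4.png',cv2.resize(np.hstack([a,b]),(800,351)))
E
```

```text
t 12.8 mm gx,gy,z [ 130.4 -163.4  189.8] yaw err 0.58 F [ 0.5  0.2 -0.4] w 0.004
ptr mm (np.float64(-4.563683178588739), np.float32(71.1875), np.float32(211.10059)) tcp-ptr above
```

View pics/c4.png

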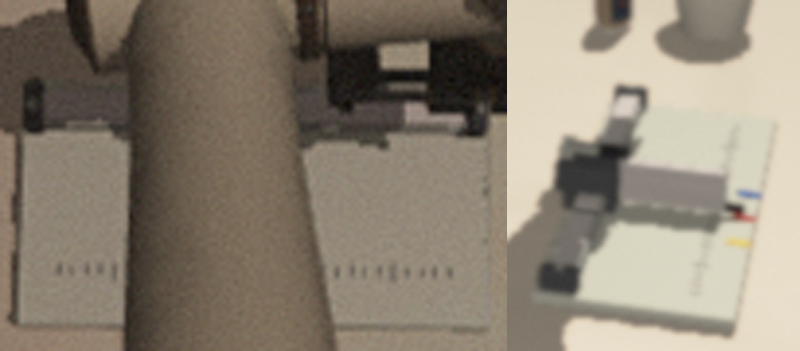

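The side view shows the lever lying level, with no raised arm above the carriage. The pointer is unchanged at the red mark near (735,210), and the arm is clear. I'll hand it in.

```bash
python3 -c "
from station import r
print(r.finish_job())"
```

```text
the job is handed in; nothing more can be done
None
```

The stop is seated at the red mark and the lever is pressed fully down by camera and force readings; the job was handed in with the arm clear after about 13 s, and no verdict came back.

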